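Check the air receiver with the stick gauge

TASK

Take the stick pressure gauge off its two V rests, press its brass chuck squarely down onto the valve stem of the blue air receiver until it seats and the stem gives a little in its rubber, and keep it seated there for about a second so that the air pushes the white rod out to its reading. Do not press so hard that the stem bottoms in its rubber. Then lift the gauge off and lay it back in its V rests the way it lay, with the rod left out to show the reading, and leave the other things on the bench alone.

Things in the scene. Friction and masses are not known exactly. Their poses are not given: they have to be found in the camera images.
- gauge: loose stick gauge, 120 g. Origin at the centre of its ribbed black head (32 mm along x, 24 across y, 28 high), z up. Grip the head, fingers closing along y, with 40 N or more: the press pushes it up. A 16 mm aluminium barrel runs from the head to x = +80 mm, where a white rod with a red end comes out along +x; a 16 mm stub goes to x = -42 mm. Below hangs the round brass chuck
- gauge_mouth (a point): centre of the chuck's open mouth, on the gauge, 46 mm below the gauge's origin; axes of the gauge. The mouth is 28 mm wide outside; inside, a funnel 26 mm wide narrows to a 16 mm bore 6 mm above the mouth; 20 mm above the mouth is the shoulder that seats on the stem's top, with a sprung 9 mm piston in its middle
- rod (a joint): how far the rod is out (m): 0 to 0.030, starts at 0 to 0.003. It goes out 2.5 mm for each mm that the valve's pin pushes the piston in (0.8 N per mm), and friction (0.5 N) leaves it there when the gauge is lifted off. The hidden pressure decides the reading: about 12 to 25 mm once seated
- tank: blue air receiver, fixed: a lying cylinder 72 mm in diameter, 130 mm long along its y axis, its top 80 mm above the bench; origin at bench height under its middle, z up. Midway on top stands the upright valve: steel boss 23 mm wide, black rubber neck 17 mm wide, brass stem 14 mm wide rising 28 mm above the neck, and a thin steel pin 3 mm wide standing 11 mm above the stem
- port (a point): on the valve's axis, on top of the boss, 86 mm above the bench; axes of the tank. The stem's top is 116 to 140 mm above the bench, different each time and not told. The air holds the pin up with a hidden constant 5 to 9 N: a gauge pressed down meets the pin 11 mm before it seats; the force climbs to that value, stays there while the pin goes in, and climbs again on the stem
- stem (a joint): how far the brass stem is pushed down in its rubber neck (m): 0 free, bottoms hard at 0.0036; takes 1 N to start, then 4 N per mm, and springs back. Seated is 0.001 or more; with the pin's force that is about 10 to 14 N in all. A press of 15 to 18 N, held steadily, is right; over 20 N may bottom it
- rack: grey rest, fixed: base plate 130 x 62 x 8 mm with two steel V blocks 8 mm thick at x = -30 and x = +62 mm in its frame, open upward at 90 degrees, their tops 106 mm above the bench. The gauge lies in them, barrel along the rack's x axis, rod end toward +x, chuck hanging between. Origin at bench height under the gauge's head
- rack_seat (a point): where the gauge's origin is when it lies in the rest: 100 mm above the bench over the rack's origin; its axes are those of the rack
- flux_tin: bystander: round white tin with a green lid, 54 x 54 x 19 mm, origin under its middle
- usb_stick: bystander: red memory stick, 18 x 54 x 9 mm, origin under its middle
- heatsink: bystander: finned aluminium heat sink, 40 x 40 x 20 mm, origin under its middle
- tip_cleaner: bystander: dark round pot with brass wool, 47 mm wide, 38 mm high, origin under its middle

How it is judged:
On the way, in this order (a step that is already met when the one before it is completed fails the run):
1. the gauge is lifted off its rest (z of gauge in the frame of rack_seat above 0.02 m), for 0.2 s.
2. the gauge is seated squarely on the valve stem, the stem pushed at least 1 mm into its rubber, for 0.5 s, and the rod is out by at least 10 mm (value of joint stem above 0.001 m and contact force between gauge and tank above 5 N and horizontal distance between gauge_mouth and port below 0.005 m and angle between gauge's own z axis and vertical below 0.1 rad and value of joint rod above 0.01 m), for 0.5 s.
At the end, for the whole second after the job is handed in: the gauge lies at rest in both V blocks the way it lay (origin within 9 mm of its seat, barrel within 0.1 rad of the rest's x axis, chuck down within 0.25 rad), released, with the rod still out by at least 10 mm (distance between gauge and rack_seat below 0.009 m and angle between the x axis of gauge and the x axis of rack, either way round below 0.1 rad and angle between gauge's own z axis and vertical below 0.25 rad and linear speed of gauge below 0.02 m/s and contact force between gauge and rack above 0.3 N and value of joint rod above 0.01 m); the robot touches nothing.
It fails at once if the gauge is pressed on the receiver or its valve with more than 25 N (contact force between gauge and tank above 25 N).
It fails at once if the stem bottoms in its rubber (value of joint stem above 0.0035 m).
It fails at once if the robot itself pushes on the receiver or its valve with more than 15 N (contact force between the arm and tank above 15 N).
It fails at once if a bystander is moved more than 30 mm (distance of any of flux_tin, usb_stick, heatsink, tip_cleaner from where it was at the start of the episode above 0.03 m).
It also fails if it takes over 72 s, if anything falls off the work surface, if the arm or the gripper's body presses on something with over 40 N, if the wrist force passes 120 N, or if a joint passes its speed limit or range.

ROBOT

A 6-joint arm with a two-finger parallel gripper is mounted at the origin on a cart in front of the work surface, level with it; the furniture and walls round the work are solid. World frame = base frame: x ahead of the robot, y to its left, z up, the work surface at z = 0. Lengths are in m, angles in rad, forces in N, time in s.
With the tool pointing down it reaches from about 0.275 to 1 m from the base axis. Payload 8.4 kg.
Tool frame: the origin (TCP) lies on the centre line of the jaws, within the pads' length; the fingertips stand 17 mm ahead of it and the grasp point (between the pads) lies 2 mm behind it (bot.tcp_to_tips is the z of the fingertips in the tool frame, in m); z points along the fingers, y is the line along which they close (so a half turn about z gives the same grasp; the last joint's range is limited). The gripper opens to 85 mm and grips with 20 to 120 N. Pads are 22 mm wide; open, the fingers measure 114 mm over their backs; the gripper's body (76 mm by 85 mm) begins 54 mm behind the grasp point. The pads swing forward as they close: fully open they stand 13 mm farther back than shut.
Start: joints at [1.206, 0.353, 1.633, -0, 1.155, -0.002], TCP at [0.222, 0.584, 0.248] pointing down, gripper open.
Joint ranges: [-2.63, 2.63], [-0.92, 2.1], [0.06, 2.66], [-1.3, 4.44], [0, 2.69], [-3.02, 3.02]. Speed limits (rad/s): [2.22, 2.22, 2.79, 3.14, 3.14, 3.14].

INTERFACE

Orientations are given as a unit quaternion [x, y, z, w].
In Python, from workcell import bot, hand, kinematics, get_obs, vision, hand_in gives the robot as it stands. The module is installed in compiled form; this text tells all that it offers. Calls block until the motion is done:
- bot.reach(position, orientation): joint-space move of the TCP to a pose.
- bot.servo_line(position, ori=None, velocity=0.15): straight line of the TCP; ori=None keeps the orientation; velocity is the mean speed in m/s.
- bot.goto_joints(angles): joint-space move.
- hand.move_gripper(opening, strength=None): finger opening in m; strength is the grip in N (None keeps the last); returns when the fingers have stopped.
- bot.dwell(seconds).
- kinematics.solve_ik(position, orientation): joint angles nearest the present ones, or None.
- get_obs(): the state.
- vision.read_camera(name): name is "scene" or "top" or "wrist"; returns a dict with "frame" (384x512x3 uint8, red, green, blue), "intrinsics" (3x3 intrinsics, pixels), "dist" ([k1, k2, p1, p2, k3] as OpenCV has them; the pictures are not rectified), "view" (4x4, takes a point from world to camera coordinates). Camera axes: x right, y down, z forward; pixel columns grow to the right and rows downward; lengths in m; the calibration is good to about 2 mm. A picture is of the moment at which its call begins. There is no depth.
A pose or a line that the arm cannot do raises bot.IKError and nothing moves.
- hand_in(): hands the job in; it is judged then, once.
The state is a dict: "time_s": time; "joint_pos": joint angles; "joint_vel": joint speeds; "joint_efforts": joint torques, N m; "position": TCP position; "orientation": TCP orientation; "wrist_force": force on the tool from outside, world axes, zero at the start; "ft_torque": the same for the moment, N m; "gripper_width": finger opening in m; "grip_force": force on a finger pad.
Only numpy, scipy, OpenCV 4.12 (cv2) and the standard library are available. Lean on these libraries where they do the work, as an engineer would, in place of code of your own. Each camera call takes 0.05 s, during which the arm holds its last target. There are 200 camera calls.

## Working session

There is one attempt and no reset: what is moved stays moved. The work goes in short steps, each a Python script; the robot and the scene stay as the last script left them, time stands still between calls to the robot, and variables do not carry over. Pictures are saved under pics/ and viewed, at most 10 in all, crops included, and the job is handed in when it is done.

```bash
mkdir -p pics; cat > h.py <<'E'
import numpy as np, cv2
from workcell import bot, hand, kinematics, get_obs, vision, hand_in
def cap(n,f=None):
    c=vision.read_camera(n)
    if f: cv2.imwrite('pics/'+f,c['frame'][:,:,::-1]); np.savez('pics/'+f[:-4]+'.npz',**{k:np.array(c[k]) for k in('frame','intrinsics','dist','view')})
    return c
def ray(c,px):
    u=cv2.undistortPoints(np.array([[px]],float),np.array(c['intrinsics']),np.array(c['dist']))[0,0]
    V=np.array(c['view']);R=V[:3,:3];o=-R.T@V[:3,3];d=R.T@np.array([u[0],u[1],1]);return o,d/np.linalg.norm(d)
def plane(c,px,z):
    o,d=ray(c,px);return o+d*(z-o[2])/d[2]
def tri(rs):
    A=0;b=0
    for o,d in rs:
        P=np.eye(3)-np.outer(d,d);A=A+P;b=b+P@o
    x=np.linalg.solve(A,b);return x,[np.linalg.norm((np.eye(3)-np.outer(d,d))@(x-o)) for o,d in rs]
def proj(c,p):
    V=np.array(c['view']);return cv2.projectPoints(np.array([p],float),cv2.Rodrigues(V[:3,:3])[0],V[:3,3],np.array(c['intrinsics']),np.array(c['dist']))[0][0,0]
E
python3 - <<'E'
from h import *
for n in('scene','top'):
    c=cap(n,n+'0.png'); V=c['view'];print(n,-V[:3,:3].T@V[:3,3],V[2,:3])
o=get_obs();print(o)
E
```

```text
scene [-0.12235121 -0.50888912  0.75506134] [ 0.66739099  0.44405621 -0.59783221]
top [ 0.52491401 -0.04158914  1.17378085] [ 0.04897689 -0.00904312 -0.99875897]
{'time_s': 0.1, 'joint_pos': array([ 1.20560358e+00,  3.53603380e-01,  1.63406386e+00,  2.25622545e-05,
        1.15518218e+00, -2.37852268e-03]), 'joint_vel': array([ 4.61292320e-04, -1.20379188e-03, -2.86034503e-03, -6.79991969e-04,
        4.13556766e-05,  1.21073900e-03]), 'joint_efforts': array([-2.33498213e-03, -6.06346750e+01, -3.42821288e+01, -1.41602732e-04,
        4.09649103e-03,  3.36973278e-05]), 'position': array([0.22165356, 0.58394342, 0.24761968]), 'orientation': array([ 1.80418224e-01,  9.83589787e-01, -6.15916674e-04, -1.24983206e-04]), 'wrist_force': array([0.16420413, 0.04446871, 0.48531972]), 'ft_torque': array([-0.02496335,  0.05774699, -0.01622183]), 'grip_force': 0.0, 'gripper_width': 0.08569577216394707}
```

View pics/scene0.png

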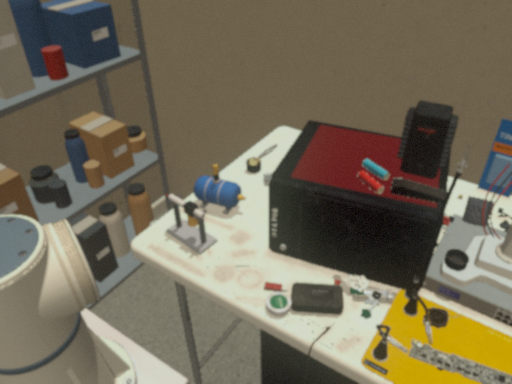

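View pics/top0.png

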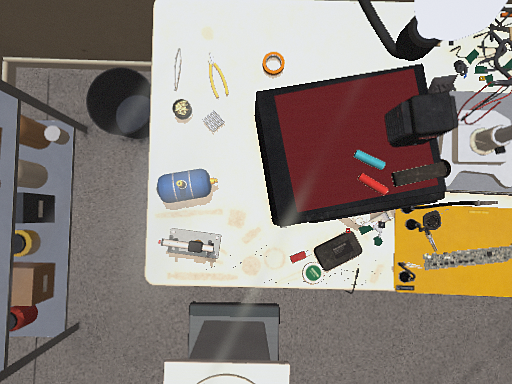

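```bash
python3 - <<'E'
from h import *
T=dict(np.load('pics/top0.npz'));S=dict(np.load('pics/scene0.npz'))
print(proj(T,[0,0,0]),proj(T,[.222,.584,.248]),proj(S,[0.222,.584,.248]),proj(S,[0,0,0]))
for p in[(190,244),(183,185),(222,120),(150,280),(255,90)]:print(p,plane(T,p,0.08))
a=T['frame'][155:275,140:240][:,:,::-1];b=S['frame'][150:260,140:260][:,:,::-1]
a=cv2.resize(a,(400,480),interpolation=2);b=cv2.resize(b,(400,480*1),interpolation=2)
cv2.imwrite('pics/c.png',np.hstack([a,b]))
E
```

```text
[225.1452277  424.89022296] [-76.74282938 363.50852315] [-31.33154301 139.48345064] [ 68.22472327 396.48048841]
(190, 244) [0.45384119 0.09275458 0.08      ]
(183, 185) [0.59503614 0.11389342 0.08      ]
(222, 120) [0.75552013 0.02413049 0.08      ]
(150, 280) [0.36656276 0.18504038 0.08      ]
(255, 90) [ 0.83125075 -0.05433616  0.08      ]
```

View pics/c.png

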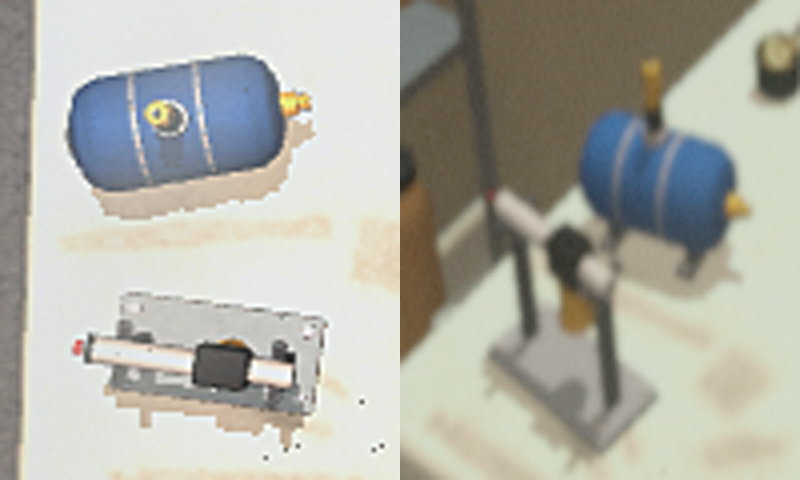

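```bash
python3 - <<'E'
from h import *
T=dict(np.load('pics/top0.npz'));S=dict(np.load('pics/scene0.npz'))
f=lambda x,y:ray(T,(140+x/4-.4,155+y/4-.4))
g=lambda x,y:ray(S,(140+(x-400)/3.333-.4,150+y/4.364-.4))
for n,a,b in[('head',(222,365),(569,252)),('stemtip',(157,113),(652,62)),('red',(78,348),(490,196)),('stub',(296,374),(605,283))]:
    print(n,*tri([f(*a),g(*b)]))
from scipy.spatial.transform import Rotation as R
q=R.from_matrix(np.array([[0,1,0],[1,0,0],[0,0,-1]])).as_quat() # tool y along world x
q2=R.from_matrix(np.array([[0,-1,0],[-1,0,0],[0,0,-1]])).as_quat()
q3=R.from_matrix(np.array([[-1,0,0],[0,1,0],[0,0,-1]])).as_quat()
for p in([.45,.09,.25],[.6,.1,.25]):
  for k in(q,q2,q3):print(kinematics.solve_ik(p,k))
c=cap('wrist','w0.png');V=c['view'];o=get_obs();RR=R.from_quat(o['orientation']).as_matrix()
cp=-V[:3,:3].T@V[:3,3];print('cam in tool',RR.T@(cp-o['position']),'\n',V[:3,:3]@RR,c['intrinsics'])
E
```

```text
head [0.45032252 0.07900731 0.10329869] [np.float64(0.0015179064800477386), np.float64(0.0015179064800477416)]
stemtip [0.59583791 0.11599141 0.13580957] [np.float64(0.0005204737890246086), np.float64(0.0005204737890246277)]
red [0.45790713 0.16410102 0.10196789] [np.float64(0.002094381336363527), np.float64(0.0020943813363634364)]
stub [0.44465611 0.03724217 0.10407327] [np.float64(0.003771665129797522), np.float64(0.0037716651297974983)]
[ 1.94126952e-01  8.85728227e-02  1.97204289e+00 -4.44089210e-16
  1.08097694e+00  1.94126952e-01]
[ 1.94126952e-01  8.85728227e-02  1.97204289e+00 -4.44089210e-16
  1.08097694e+00 -2.94746570e+00]
[ 1.94126952e-01  8.85728227e-02  1.97204289e+00 -4.44089210e-16
  1.08097694e+00 -1.37666938e+00]
[ 1.62682690e-01  3.25619179e-01  1.66886850e+00 -4.44089210e-16
  1.14710497e+00  1.62682690e-01]
[ 1.62682690e-01  3.25619179e-01  1.66886850e+00 -4.44089210e-16
  1.14710497e+00 -2.97890996e+00]
[ 1.62682690e-01  3.25619179e-01  1.66886850e+00 -4.44089210e-16
  1.14710497e+00 -1.40811364e+00]
cam in tool [ 0.06784258 -0.00032555 -0.12434601] 
 [[ 9.24628966e-05  9.99999962e-01 -2.61091942e-04]
 [-9.65070047e-01  2.08291746e-05 -2.61991993e-01]
 [-2.61991977e-01  2.76196551e-04  9.65070012e-01]] [[281.83192165   0.         251.09860998]
 [  0.         281.83192165 190.83009264]
 [  0.           0.           1.        ]]
```

```bash
cat >> h.py <<'E'
from scipy.spatial.transform import Rotation as Ro
def Q(gx):
    x=np.array([gx[0],gx[1],0.]);x/=np.linalg.norm(x);z=np.array([0,0,-1.]);return Ro.from_matrix(np.c_[x,np.cross(z,x),z]).as_quat()
E
python3 - <<'E'
from h import *
q=Q([.104,.994])
bot.reach([.596,.112,.30],q);cap('wrist','wa.png')
bot.servo_line([.596,.05,.30]);cap('wrist','wb.png')
bot.reach([.45,.03,.25],q);cap('wrist','wc.png')
bot.servo_line([.45,.09,.25]);cap('wrist','wd.png')
I=[cv2.imread(f'pics/w{k}.png') for k in'abcd']
cv2.imwrite('pics/m.png',cv2.resize(np.vstack([np.hstack(I[:2]),np.hstack(I[2:])]),(800,600),interpolation=cv2.INTER_AREA))
print(get_obs()['time_s'])
E
```

```text
4.3
```

View pics/m.png

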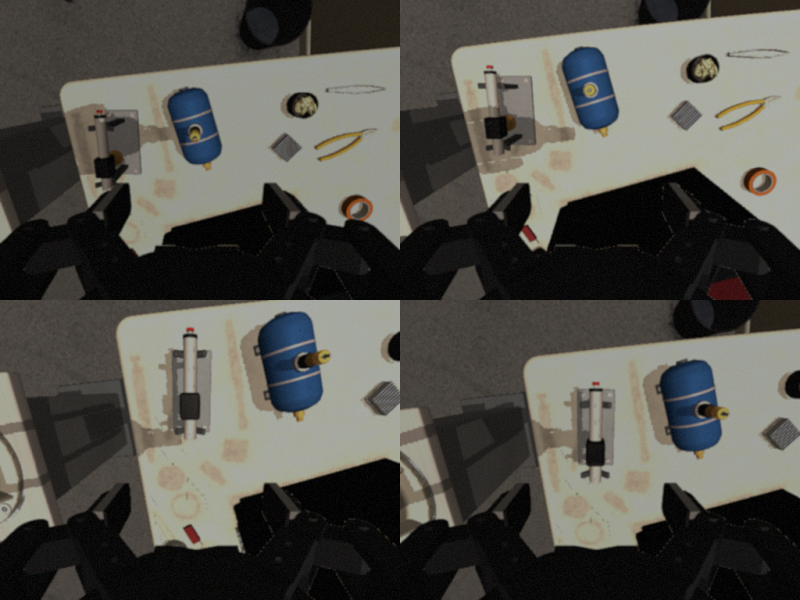

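```bash
python3 - <<'E'
from h import *
I={k:cv2.imread(f'pics/w{k}.png') for k in'abcd'}
def crop(k,x,y,w,h,W,H):
    a=I[k][y:y+h,x:x+w];return cv2.resize(a,(W,H),interpolation=cv2.INTER_NEAREST)
r1=np.hstack([crop('b',200,75,80,60,400,300),crop('c',355,45,80,60,400,300)])
r2=np.hstack([crop('c',203,30,80,150,160,300),crop('d',210,95,80,150,160,300),crop('d',350,110,96,60,480,300)])
cv2.imwrite('pics/m2.png',np.vstack([r1,r2]))
E
```

```text
(no output)
```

View pics/m2.png

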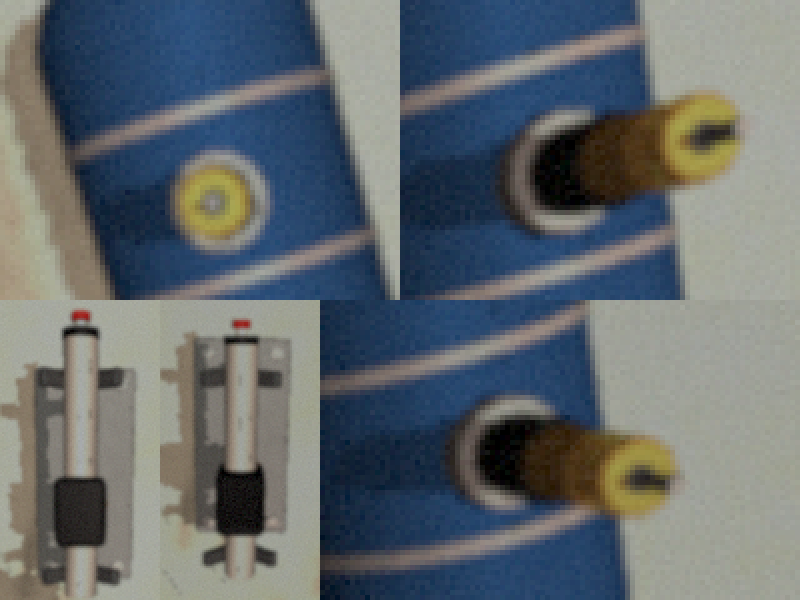

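```bash
python3 - <<'E'
from h import *
C={k:dict(np.load(f'pics/w{k}.npz')) for k in'abcd'}
def go(n,**k):
    x,e=tri([ray(C[a],p) for a,p in k.items()]);print(n,x.round(4),np.round(e,4))
go('stem',b=(242.1,114.9),c=(414.5,72.1),d=(412.9,144.5))
go('stem cd',c=(414.5,72.1),d=(412.9,144.5))
go('boss',b=(243.9,114.9),c=(385.5,78.7),d=(387.1,139.9))
go('head',c=(242.5,135.5),d=(249.5,194.5))
go('red',c=(242.5,37.5),d=(250,106))
for k,p in[('c',(242.5,135.5)),('d',(249.5,194.5))]:print('head@.11',plane(C[k],p,.11))
for k,a,b in[('c',(242.5,40),(243,178)),('d',(250,110),(249.5,233))]:
    d=plane(C[k],a,.1)-plane(C[k],b,.1);print('axis',d/np.linalg.norm(d),plane(C[k],b,.1))
E
```

```text
stem [0.5924 0.1172 0.1303] [0.0001 0.0002 0.0003]
stem cd [0.5934 0.1171 0.1285] [0. 0.]
boss [0.5926 0.1172 0.08  ] [0.0002 0.001  0.0008]
head [0.4458 0.0782 0.0989] [0.0001 0.0001]
red [0.4553 0.1641 0.0978] [0. 0.]
head@.11 [0.44618002 0.07893575 0.11      ]
head@.11 [0.44631189 0.08135013 0.11      ]
axis [0.10680961 0.99427949 0.        ] [0.44166884 0.03665039 0.1       ]
axis [0.10775792 0.99417716 0.        ] [0.44156394 0.03658756 0.1       ]
```

```bash
python3 - <<'E'
from h import *
q=Q([.107,.9943]);g=np.array([.4461,.0785])
bot.reach([*g,.20],q)
bot.servo_line([*g,.104],velocity=.08);o=get_obs();print(o['position'],o['wrist_force'])
hand.move_gripper(0.0,60);o=get_obs();print(o['position'],o['gripper_width'],o['grip_force'],o['wrist_force'],o['time_s'])
bot.servo_line([*g,.134],velocity=.05);bot.dwell(.2)
o=get_obs();print(o['position'],o['wrist_force'],o['ft_torque'])
bot.servo_line([*g,.24],velocity=.15)
bot.servo_line([.5925,.1172,.24],velocity=.15);bot.dwell(.2)
o=get_obs();print(o['position'],o['wrist_force'],o['ft_torque'],o['gripper_width'],o['time_s'])
cap('scene','s1.png');cap('wrist','w1.png')
a=cv2.imread('pics/s1.png')[90:240,140:290];b=cv2.imread('pics/w1.png')
cv2.imwrite('pics/m3.png',np.hstack([cv2.resize(a,(400,400),interpolation=2),cv2.resize(b,(400,400))]))
E
```

```text
[0.44647639 0.0785477  0.10440836] [0.15789433 1.1185648  0.04758213]
[0.44772801 0.07863    0.10456936] 0.02306021489588037 61.86809778213501 [ 5.5798656  -0.95773566  1.24906379] 6.5667
[0.44588644 0.07846433 0.13371298] [-0.14510246  0.57646563 -1.6851601 ] [-0.04096776  0.00665838  0.02702803]
[0.59207592 0.11706929 0.24023047] [-0.71796747 -0.40030917 -2.22529526] [-0.04881461  0.03324606  0.06580375] 0.02285194019524343 9.7333
```

View pics/m3.png

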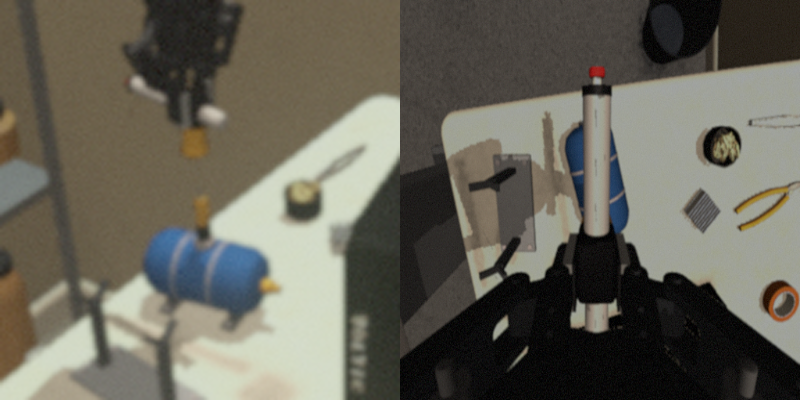

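```bash
python3 - <<'E'
from h import *
S=dict(np.load('pics/s1.npz'));print('proj mouth',proj(S,[.5921,.1171,.198]),'seen (212.2,148.5)')
P=[.5925,.1172]
bot.servo_line([*P,.186],velocity=.1);bot.dwell(.3)
o=get_obs();f0=o['wrist_force'];print(f0,o['time_s'])
z=.186
while z>.164:
    z-=.001;bot.servo_line([*P,z],velocity=.02)
    o=get_obs();f=o['wrist_force']-f0
    print(round(z,4),o['position'].round(4),f.round(1),o['ft_torque'].round(2),round(o['time_s'],2))
    if f[2]>11 or np.hypot(*f[:2])>4:break
E
```

```text
proj mouth [212.45885194 143.95321697] seen (212.2,148.5)
[ 0.01255295  0.45013261 -1.40315852] 10.825
0.185 [0.5925 0.1172 0.185 ] [-0.2 -1.2 -0.1] [-0.02 -0.02 -0.01] 11.07
0.184 [0.5925 0.1172 0.1839] [-0.1  0.   0.7] [-0.03  0.07  0.02] 11.32
0.183 [0.5925 0.1172 0.1829] [ 0.5 -0.6 -0. ] [-0.03  0.01 -0.  ] 11.57
0.182 [0.5924 0.1172 0.1819] [ 0.7 -0.4 -0.2] [-0.06  0.01  0.07] 11.82
0.181 [0.5925 0.1172 0.1809] [-0.5 -0.2 -0. ] [-0.06  0.03  0.07] 12.07
0.18 [0.5924 0.1172 0.1799] [ 1.  -0.7 -0.1] [-0.04  0.01 -0.02] 12.32
0.179 [0.5924 0.1172 0.1789] [ 0.3 -0.9  0. ] [-0.05  0.01  0.  ] 12.57
0.178 [0.5924 0.1172 0.1779] [1.2 0.  0.5] [0.04 0.05 0.03] 12.82
0.177 [0.5926 0.1172 0.177 ] [ 0.5 -0.8  0.6] [-0.02 -0.05  0.01] 13.07
0.176 [0.5926 0.1172 0.176 ] [ 0.  -0.7 -0.7] [-0.03 -0.09  0.05] 13.32
0.175 [0.5925 0.1172 0.175 ] [ 0.5 -0.1 -1.2] [-0.06 -0.18  0.03] 13.57
0.174 [0.5926 0.1172 0.174 ] [1.1 0.2 0.3] [-0.01 -0.09 -0.  ] 13.82
0.173 [0.5926 0.1172 0.1731] [ 1.3 -1.1  0.1] [-0.02 -0.13  0.04] 14.07
0.172 [0.5926 0.1172 0.1721] [ 0.2 -0.7  1.5] [-0.05 -0.13  0.05] 14.32
0.171 [0.5926 0.1172 0.1711] [ 0.8 -0.2  2.8] [-0.03 -0.13  0.03] 14.57
0.17 [0.5926 0.1172 0.17  ] [ 0.4 -0.5  2.8] [-0.03 -0.18  0.03] 14.82
0.169 [0.5926 0.1172 0.169 ] [ 0.1 -0.5  3.4] [-0.03 -0.22  0.01] 15.07
0.168 [0.5926 0.1172 0.168 ] [ 0.7 -1.2  5.1] [-0.08 -0.19 -0.02] 15.32
0.167 [0.5926 0.1172 0.167 ] [0.8 0.2 6.8] [-0.04 -0.18  0.04] 15.57
0.166 [0.5926 0.1172 0.166 ] [1.9 0.2 5.1] [-0.05 -0.21  0.02] 15.82
0.165 [0.5926 0.1172 0.165 ] [ 1.9 -0.5  6.1] [-0.05 -0.24  0.03] 16.07
0.164 [0.5926 0.1172 0.164 ] [ 0.9 -0.1  5.4] [-0.07 -0.27  0.02] 16.32
```

```bash
python3 - <<'E'
from h import *
P=[.5925,.1172];f0=np.array([.1,0,-1.5])
def F(n=8):
    a=[]
    for _ in range(n): bot.dwell(.025);a.append(get_obs()['wrist_force']-f0)
    return np.mean(a,0)
z=.164
while z>.156:
    z-=.0005;bot.servo_line([*P,z],velocity=.01)
    f=F();o=get_obs();print(round(z,4),o['position'].round(4),f.round(1),o['ft_torque'].round(2),round(o['time_s'],2))
    if f[2]>14.8 or np.hypot(*f[:2])>5:break
bot.dwell(1.0);f=F(20);print('hold',f.round(2),get_obs()['time_s'])
E
```

```text
0.1635 [0.5926 0.1172 0.1636] [1.4 0.  6.3] [ 0.   -0.3  -0.07] 16.77
0.163 [0.5926 0.1172 0.1632] [ 1.1 -0.2  7.5] [-0.06 -0.25 -0.02] 17.23
0.1625 [0.5926 0.1172 0.1628] [ 0.6 -0.3  8.5] [-0.08 -0.14  0.02] 17.68
0.162 [0.5927 0.1172 0.1625] [ 0.2 -0.3 10.1] [-0.07 -0.06  0.  ] 18.12
0.1615 [0.5927 0.1172 0.1621] [-0.3 -0.4 11.9] [-0.11 -0.06  0.  ] 18.57
0.161 [0.5927 0.1172 0.1618] [-0.9 -0.2 13. ] [-0.08  0.09 -0.03] 19.02
0.1605 [0.5927 0.1172 0.1614] [-0.7 -0.7 13.8] [-0.14  0.15 -0.  ] 19.48
0.16 [0.5927 0.1173 0.1611] [-1.6 -0.7 15.4] [-0.16  0.28 -0.01] 19.93
hold [-1.7  -0.68 15.41] 21.425
```

```bash
python3 - <<'E'
from h import *
def red(n):
    a=cv2.imread(n).astype(int)[:140,200:310];m=(a[:,:,2]>110)&(a[:,:,1]<70)&(a[:,:,0]<70);y,x=np.nonzero(m);return len(x),x.mean()+200,y.mean()
cap('wrist','w2.png');print(red('pics/w1.png'),red('pics/w2.png'))
P=[.5925,.1172]
bot.servo_line([*P,.175],velocity=.03);bot.servo_line([*P,.24],velocity=.1);bot.dwell(.2)
cap('wrist','w3.png');print(red('pics/w3.png'))
o=get_obs();print(o['wrist_force'],o['ft_torque'],o['position'],o['time_s'])
cv2.imwrite('pics/m4.png',np.hstack([cv2.imread('pics/w2.png')[:,130:400],cv2.imread('pics/w3.png')[:,130:400]]))
E
```

```text
(164, np.float64(252.2987804878049), np.float64(68.17682926829268)) (183, np.float64(252.04371584699453), np.float64(32.50819672131148))
(187, np.float64(252.06951871657753), np.float64(32.475935828877006))
[ 0.00324983  0.71221491 -1.47766682] [-0.07754674 -0.05352564  0.01355131] [0.59219717 0.11713322 0.23932942] 23.175
```

View pics/m4.png

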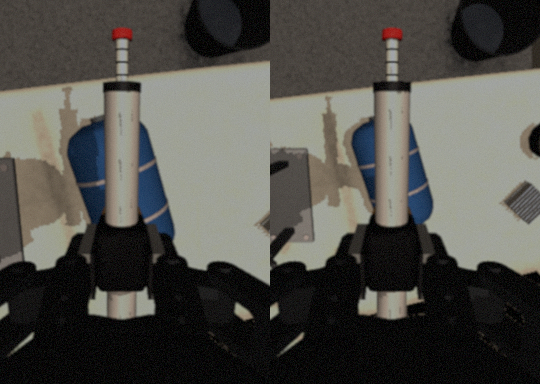

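```bash
python3 - <<'E'
from h import *
g=[.4468,.0785]
bot.servo_line([*g,.24],velocity=.15);bot.servo_line([*g,.116],velocity=.1);bot.dwell(.2)
f0=get_obs()['wrist_force'];z=.116
while z>.1025:
    z-=.001;bot.servo_line([*g,z],velocity=.02);bot.dwell(.05);o=get_obs();f=o['wrist_force']-f0
    print(round(z,4),o['position'].round(4),f.round(1))
    if f[2]>4:break
hand.move_gripper(.05);bot.dwell(.2);hand.move_gripper(.085)
p=get_obs()['position'];bot.servo_line([*p[:2],.25],velocity=.1)
bot.servo_line([.45,.03,.25]);bot.dwell(.3);c=cap('wrist','w4.png');cap('scene','s4.png')
a=cv2.imread('pics/w4.png');b=cv2.imread('pics/s4.png')[150:270,140:260]
cv2.imwrite('pics/m5.png',np.hstack([a[0:230,180:420],cv2.resize(b,(230,230),interpolation=2)]))
print(get_obs()['time_s'])
E
```

```text
0.115 [0.4468 0.0785 0.115 ] [ 0.4 -0.9 -0.8]
0.114 [0.4468 0.0785 0.114 ] [-0.4 -0.5 -0.5]
0.113 [0.4468 0.0785 0.1129] [-0.4 -0.2 -1.3]
0.112 [0.4468 0.0785 0.1119] [-0.3 -0.1 -0.6]
0.111 [0.4468 0.0785 0.111 ] [ 0.9 -1.  -0.1]
0.11 [0.4468 0.0785 0.11  ] [-0.3 -0.7 -1.1]
0.109 [0.4468 0.0785 0.109 ] [ 0.6  0.2 -0.2]
0.108 [0.4468 0.0785 0.108 ] [-0.3 -0.3 -1.4]
0.107 [0.4468 0.0785 0.107 ] [ 0.3 -0.3 -0.3]
0.106 [0.4468 0.0785 0.106 ] [-0.5  0.3 -0.7]
0.105 [0.4473 0.0786 0.1051] [ 1.4 -0.8  0.7]
0.104 [0.4478 0.0786 0.1044] [ 2.3 -1.8  5.8]
33.025
```

View pics/m5.png

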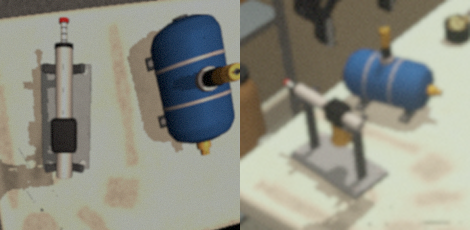

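The gauge is lying in both V blocks. Its head is at about (244,135), against (242.5,135.5) before, and the rod is out with its red end at about (244,20).

```bash
python3 -c "
from h import *
print(hand_in())"
```

```text
the job is handed in; nothing more can be done
None
```

I pressed the gauge onto the valve at about 15.4 N, held it for just over a second, and laid it back in its V rests with the rod about 19 mm out. I handed the job in at about 33 s; no verdict was returned.

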